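Put the tally stick away in the key cabinet

TASK

Pull the key cabinet's door open through its roller catch, lay the notched birch tally stick in the two iron brackets on the inside of the door, and push the door fully shut again until the catch snaps. Ease the door round rather than slamming it, and leave the other things on the counter where they are.

Things in the scene. Friction and masses are not known exactly. Their poses are not given: they have to be found in the camera images.
- cabinet: Key cabinet of dark wood, fixed on the counter: box 250 wide, 120 deep, 240 mm high, its whole front above 18 mm covered by an 18 mm door that ends level with its top. Origin: centre of the box's underside; x from front to back (the front faces the robot), y along the front towards the hinges, z up. The shut door's inner face lies at x = -60 mm.
- door (a joint): Angle of the cabinet's door, rad: 0 shut (at the start), up to 1.75. It opens towards the robot, clockwise seen from above (negative about z). A double roller catch holds it: it takes about 9 N at the knob to pull off or push in; closing, the rollers touch at 0.07, resist to 0.03, then pull the door shut. Beyond the catch it swings easily (0.06 N m friction) and stays where it is left.
- door_hinge (a point): On the upright hinge axis at the door's lower edge, 18 mm above the counter. Its frame turns with the door: -y along the door from hinge to free edge (250 mm), x through the door from outer to inner face, z up. Inner face at x = 0, outer face at x = -18 mm; door 222 mm high.
- door_knob (a point): Centre of the door's turned birch knob (round, 28 mm diameter, standing 40 mm out from the outer face): 205 mm from the hinge along the door, 27 mm out from the outer face, 35 mm below the door's top (205 mm above the counter). Axes as door_hinge. To be pinched from above across its sides, fingers closing along the door's width.
- rack (a point): Place for the stick inside the door, midway between two brackets, on their floors; 115 mm from the hinge, 48 mm in from the inner face, 50 mm below the door's top (190 mm above the counter). Axes as door_hinge; the stick lies along y. Brackets: 16 mm long, centred at y = +-50 mm, each a slot 28 mm wide (x = +-14 mm), 20 mm deep, between an oak block and an iron upstand; 84 mm free between them.
- tally_stick: Birch tally stick, 150 mm long (x), 18 wide (y), 14 high (z), 20 to 40 g, notched along its upper side, with bark left on one end (-x). Origin: centre of its underside. It lies flat on the counter.
- stick_mid (a point): Centre of the tally stick's body, 7 mm above its origin. Axes as the stick's.
- lock_plate: Rusty iron lock plate, 110 x 80 x 6 mm, lying flat. Bystander. Origin: centre of its underside.
- candle_holder: Pewter candle holder with a candle stub, dish 110 mm wide, 110 mm high. Bystander. Origin: centre of its underside.
- lantern: Copper lantern with an upright ring handle, 116 mm wide, 238 mm high. Bystander. Origin: centre of its underside.
- tongue (a point): Round head (12 mm) of the catch's steel tongue on the door's inner face, 222 mm from the hinge, 26 mm in, 37 mm below the door's top. It snaps between two sprung white rollers in the cabinet. Axes as door_hinge.
- portal_key: Iron portal key, 145 mm long, lying flat. Bystander. Origin: on its underside, mid-length.
- wax_tin: Round brass wax tin, 76 mm wide, 45 mm high. Bystander. Origin: centre of its underside.
Mind the look-alikes: they are no part of the job. Of the things that look like the tally_stick, the middle-sized one is meant.

How it is judged:
On the way, in this order (a step that is already met when the one before it is completed fails the run):
1. the door has been pulled off its catch and stands open by more than 0.3 rad (value of joint door above 0.3 rad), for 0.1 s.
2. the tally stick lies in both brackets and has been let go (x of stick_mid in the frame of rack between -0.009 and 0.009 m and y of stick_mid in the frame of rack between -0.018 and 0.018 m and z of stick_mid in the frame of rack between 0.002 and 0.013 m and angle between the x axis of tally_stick and the y axis of rack, either way round below 0.15 rad and contact force between tally_stick and the fingers below 0.05 N), for 0.2 s.
At the end, for the whole second after the job is handed in: The cabinet's door is fully shut and held by its catch (less than 0.012 rad open, at rest), and behind it the tally stick rests in both brackets (its middle within 9 mm across, 20 mm along and 2 to 13 mm above the rack point, lying along the door within 0.15 rad) (value of joint door below 0.012 rad and velocity of joint door between -0.05 and 0.05 rad/s and x of stick_mid in the frame of rack between -0.009 and 0.009 m and y of stick_mid in the frame of rack between -0.02 and 0.02 m and z of stick_mid in the frame of rack between 0.002 and 0.013 m and angle between the x axis of tally_stick and the y axis of rack, either way round below 0.15 rad and linear speed of tally_stick below 0.03 m/s); the robot touches nothing.
It fails at once if the door is slammed: swinging shut faster than 2 rad/s while still more than 0.12 rad open (value of joint door above 0.12 rad and velocity of joint door below -2 rad/s).
It fails at once if another thing on the counter is shifted by more than 30 mm (distance of any of lock_plate, candle_holder, lantern, portal_key, wax_tin from where it was at the start of the episode above 0.03 m).
It also fails if it takes over 72 s, if anything falls off the work surface, if the arm or the gripper's body presses on something with over 40 N, if the wrist force passes 120 N, or if a joint passes its speed limit or range.

ROBOT

A 7-joint arm with a two-finger parallel gripper is mounted at the origin on the work surface. World frame = base frame: x ahead of the robot, y to its left, z up, the work surface at z = 0. Lengths are in m, angles in rad, forces in N, time in s.
With the tool pointing down it reaches from about 0.4 to 0.925 m from the base axis. Payload 5.6 kg.
Tool frame: the origin (TCP) lies on the centre line of the jaws, within the pads' length; the fingertips stand 17 mm ahead of it and the grasp point (between the pads) lies 2 mm behind it; z points along the fingers, y is the line along which they close (so a half turn about z gives the same grasp; the last joint's range is limited). The gripper opens to 85 mm and grips with 20 to 120 N. Pads are 22 mm wide; open, the fingers measure 114 mm over their backs; the gripper's body (76 mm by 85 mm) begins 54 mm behind the grasp point. The pads swing forward as they close: fully open they stand 13 mm farther back than shut.
Start: joints at [-1.266, 0.468, -0.012, 1.603, 0.006, 1.071, -0.056], TCP at [0.222, 0.611, 0.248] pointing down, gripper open.
Joint ranges: [-2.53, 2.53], [-0.31, 2.02], [-1.57, 1.55], [0.28, 2.44], [-1.29, 4.43], [0.15, 1.84], [-2.92, 2.92]. Speed limits (rad/s): [2.57, 2.57, 3.14, 3.14, 3.14, 3.14, 3.14].

INTERFACE

Orientations are given as a 3x3 rotation matrix whose columns are the frame's x, y, z axes.
In Python, from bench import move_ptp, move_linear, move_j, set_gripper, sleep, inverse_kinematics, camera, get_calibration, PlanningError, finish_job, read_time_s, read_joints, read_dq, read_joint_efforts, read_eef_pos, read_tcp_rot, read_ft_force, read_moment, read_width, read_finger_force gives the robot as it stands. Calls block until the motion is done:
- move_ptp(position, orientation): joint-space move of the TCP to a pose.
- move_linear(position, attitude=None, rate=0.15, stop_force=None): straight line of the TCP; attitude=None keeps the orientation; rate is the mean speed in m/s. With stop_force (N) it stops when the force on the tool has changed by that much, and returns True; else False.
- move_j(angles): joint-space move.
- set_gripper(opening, newtons=None): opening from 0.0 (shut) to 1.0 (fully open); newtons is the grip in N (None keeps the last); returns when the fingers have stopped.
- sleep(seconds).
- inverse_kinematics(position, orientation): joint angles nearest the present ones, or None.
- camera(name): name is "scene" or "top" or "wrist"; returns (picture, depth): 400x640x3 uint8, red, green, blue; 400x640 float32, m along the optical axis (not along the pixel's ray), 0 where there is no reading.
- get_calibration(name): a dict with "intrinsics" (3x3 intrinsics, pixels), "R" (3x3) and "t" (3): a world point X has camera coordinates R X + t. Camera axes: x right, y down, z forward; pixel columns grow to the right and rows downward; lengths in m; the calibration is good to about 2 mm. The wrist camera is an equidistant fisheye: a pixel r from the principal point sees the ray r / f radians off the axis. A picture is of the moment at which its call begins: read the wrist's pose just before it. get_calibration takes no time and is no camera call; for the wrist camera it gives the pose at the moment of the call.
A pose or a line that the arm cannot do raises PlanningError and nothing moves.
- finish_job(): hands the job in; it is judged then, once.
Readings, each from a call of its own:
- read_time_s(): time.
- read_joints(): joint angles.
- read_dq(): joint speeds.
- read_joint_efforts(): joint torques, N m.
- read_eef_pos(): TCP position.
- read_tcp_rot(): TCP orientation.
- read_ft_force(): force on the tool from outside, world axes, zero at the start.
- read_moment(): the same for the moment, N m.
- read_width(): opening from 0.0 (shut) to 1.0 (fully open).
- read_finger_force(): force on a finger pad.
Only numpy, scipy, OpenCV 4.12 (cv2) and the standard library are available. Lean on these libraries where they do the work, as an engineer would, in place of code of your own. Each camera call takes 0.05 s, during which the arm holds its last target. There are 200 camera calls.

## Working session

There is one attempt and no reset: what is moved stays moved. The work goes in short steps, each a Python script; the robot and the scene stay as the last script left them, time stands still between calls to the robot, and variables do not carry over. Pictures are saved under pics/ and viewed, at most 10 in all, crops included, and the job is handed in when it is done.

```bash
mkdir -p pics; ls
cat > h.py <<'E'
import numpy as np, cv2
from bench import *
def cam(n,save=None):
    c=get_calibration(n); p,d=camera(n)
    if save: cv2.imwrite('pics/'+save+'.png',p[:,:,::-1]); np.savez('pics/'+save,p=p,d=d,K=c['intrinsics'],R=c['R'],t=c['t'])
    return p,d,c
def load(s): return np.load('pics/'+s+'.npz')
def cloud(s):
    q=load(s); K,R,t,d=q['K'],q['R'],q['t'],q['d']
    v,u=np.mgrid[:400,:640]
    P=np.stack([(u-K[0,2])/K[0,0]*d,(v-K[1,2])/K[1,1]*d,d],-1)
    X=(P-t)@R; X[d==0]=np.nan; return X
def ray(s,u,v,z):
    q=load(s); K,R,t=q['K'],q['R'],q['t']
    r=R.T@np.array([(u-K[0,2])/K[0,0],(v-K[1,2])/K[1,1],1]); o=-R.T@t
    return o+r*(z-o[2])/r[2]
E
python3 - <<'E'
from h import *
for n in('scene','top'):
    cam(n,n+'0'); q=load(n+'0'); print(n,q['K'].round(1).tolist(),(-q['R'].T@q['t']).round(3),q['R'][2].round(2))
    X=cloud(n+'0'); print(np.isnan(X[...,0]).mean())
print(read_time_s(),read_eef_pos(),read_tcp_rot().round(2))
E
```

```text
pics
scene [[462.5, 0.0, 316.3], [0.0, 462.5, 202.4], [0.0, 0.0, 1.0]] [1.097 0.881 0.843] [-0.49 -0.67 -0.56]
0.00393359375
top [[443.8, 0.0, 328.4], [0.0, 443.8, 199.1], [0.0, 0.0, 1.0]] [0.345 0.042 1.21 ] [ 0.15  0.02 -0.99]
0.0039921875
0.1 [0.22145038 0.61063326 0.24746646] [[-0.94  0.34 -0.  ]
 [ 0.34  0.94 -0.  ]
 [-0.   -0.   -1.  ]]
```

View pics/top0.png

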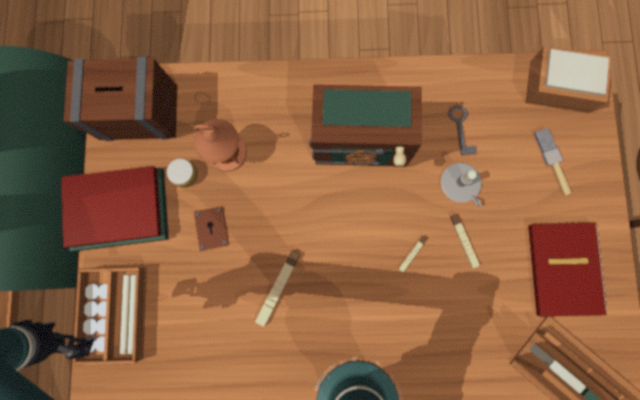

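View pics/scene0.png

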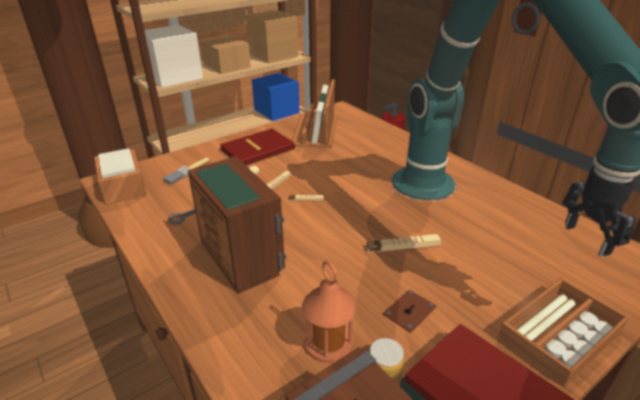

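Top view: the cabinet is at (367,125), with its knob at (399,157). There are three stick look-alikes: large (278,288), middle (465,241) and small (413,254). The pale strips in the tray at (128,313) are something else. In the scene view the same three sit at (405,243), (279,181) and (307,198). Next I measure their sizes and the cabinet.

Run:
```python
from h import *
q=load('top0'); X=cloud('top0'); S=load('scene0'); Y=cloud('scene0')
hgt=X[...,2]
def rect(s,Xc,boxes):
  for (u0,v0,u1,v1) in boxes:
    m=np.zeros((400,640),np.uint8); sub=Xc[v0:v1,u0:u1,2]; m[v0:v1,u0:u1]=((sub>0.007)&(sub<0.03))
    n,l,st,c=cv2.connectedComponentsWithStats(m); i=1+st[1:,4].argmax(); vu=np.argwhere(l==i)
    z=np.median(Xc[l==i][:,2]); 
    P=np.array([ray(s,u,v,z)[:2] for v,u in vu],np.float32)
    r=cv2.minAreaRect(P*1000); print(s,'ctr',np.round(r[0],1),'size',np.round(r[1],1),'ang',round(r[2],1),'z',z.round(4),len(vu))
    e=P-P.mean(0); w,V=np.linalg.eigh(e.T@e); print('   axis',V[:,1].round(3), 'pix',c[i].round(0))
rect('top0',X,[(240,240,310,335),(440,205,490,275),(390,225,435,280)])
rect('scene0',Y,[(360,225,450,260),(262,165,296,195),(285,188,330,208)])
# cabinet top & knob
m=((hgt>0.225)&(hgt<0.26)&(np.abs(X[...,1])<0.25)&(X[...,0]>0.5)).astype(np.uint8)
n,l,st,c=cv2.connectedComponentsWithStats(m); i=1+st[1:,4].argmax(); P=X[l==i]; print('top z',np.median(P[:,2]))
r=cv2.minAreaRect((P[:,:2]*1000).astype(np.float32)); print('cab',r,cv2.boxPoints(r).round(0).tolist())
k=X[146:168,390:408]; k=k[(k[...,2]>0.19)&(k[...,2]<0.225)]; print('knob',np.median(k,0),k.min(0),k.max(0),len(k))
m=((Y[...,2]>0.225)&(Y[...,2]<0.26)&(np.abs(Y[...,1])<0.25)&(Y[...,0]>0.5)&(Y[...,0]<0.9)).astype(np.uint8)
n,l,st,c=cv2.connectedComponentsWithStats(m); i=1+st[1:,4].argmax(); P=Y[l==i]; print('top z scene',np.median(P[:,2]))
r=cv2.minAreaRect((P[:,:2]*1000).astype(np.float32)); print('cab',r,cv2.boxPoints(r).round(0).tolist())
for nme,b in dict(candle=(435,155,490,210),lantern=(190,115,250,172),plate=(190,200,232,252),key=(440,100,480,158)).items():
    a=X[b[1]:b[3],b[0]:b[2]]; a=a[a[...,2]>0.004]; print(nme,a.min(0).round(3),a.max(0).round(3))
a=cv2.resize(q['p'][200:280,390:500,::-1],None,fx=5,fy=5,interpolation=cv2.INTER_CUBIC); cv2.imwrite('pics/crop1.png',a)
```

```text
top0 ctr [297.8 200.7] size [ 26.1 209.4] ang 62.4 z 0.0192 808
   axis [-0.884  0.468] pix [277. 288.]
top0 ctr [ 410.2 -299.1] size [148.7  20.6] ang 20.0 z 0.0133 405
   axis [-0.94  -0.341] pix [464. 241.]
top0 ctr [ 379.3 -161.1] size [ 13.7 111.7] ang 51.5 z 0.0103 192
   axis [-0.786  0.619] pix [413. 253.]
scene0 ctr [304.2 204.9] size [ 41.8 213.3] ang 61.9 z 0.0176 649
   axis [-0.886  0.463] pix [403. 242.]
scene0 ctr [ 394.7 -304.8] size [116.9  26.1] ang 20.4 z 0.0125 125
   axis [-0.93  -0.367] pix [278. 179.]
scene0 ctr [ 384.5 -159.5] size [ 23.7 108.7] ang 52.9 z 0.0096 104
   axis [-0.769  0.639] pix [305. 196.]
top z 0.24149117255251415
cab ((689.7283325195312, -32.747894287109375), (249.58554077148438, 140.14102172851562), 86.74128723144531) [[613.0, -153.0], [753.0, -161.0], [767.0, 88.0], [627.0, 96.0]]
knob [ 0.59833698 -0.10688423  0.21343926] [ 0.57623323 -0.12904941  0.19138586] [ 0.61840979 -0.08537746  0.22483044] 234
top z scene 0.24072589035639957
cab ((691.258056640625, -33.789337158203125), (257.26373291015625, 140.7222900390625), 87.09547424316406) [[614.0, -159.0], [755.0, -166.0], [768.0, 91.0], [628.0, 98.0]]
candle [ 0.498 -0.385  0.004] [ 0.647 -0.235  0.115]
lantern [0.612 0.281 0.004] [0.786 0.451 0.24 ]
plate [0.402 0.33  0.004] [0.54  0.444 0.015]
key [ 0.645 -0.37   0.004] [ 0.807 -0.252  0.017]
```

View pics/crop1.png

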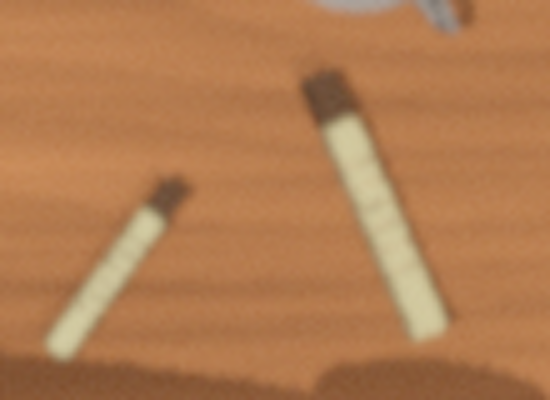

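The middle stick at (465,241) measures 149×20 mm, 13 mm high, with its bark end up. That matches the description. The top and scene views agree on the cabinet: top at 0.241 m, yaw about -3.1°. The predicted knob position (0.590,-0.108) fits the measured one. Next I check reachability along the door's arc.

```bash
cat >> h.py <<'E'
PSI=-0.055; H=np.array([.6463,.0944])
def dpt(th,x,y):
    a=PSI-th; c,s=np.cos(a),np.sin(a); return H+np.array([c*x-s*y,s*x+c*y])
def drot(th,f=1):  # tool down, tool y = f*door y
    a=PSI-th; y=f*np.array([-np.sin(a),np.cos(a),0]); z=np.array([0,0,-1.]); return np.stack([np.cross(y,z),y,z],1)
def knob(th,z=.203,dx=0): return np.r_[dpt(th,-45+0,-205) if 0 else dpt(th,-.045+dx,-.205),z]
E
python3 - <<'E'
from h import *
print(knob(0))
for f in(1,-1):
  for th in(0,.3,.7,1.1,1.35,1.5):
    q=inverse_kinematics(knob(th),drot(th,f)); print(f,th,None if q is None else np.round(q,2))
th=1.35
for f in(1,-1):
  for z in (.195,.3):
    q=inverse_kinematics(np.r_[dpt(th,.048,-.115),z],drot(th,f)); print('rack',f,np.round(q,2) if q is not None else q)
  a=np.arctan2(-.341,-.94); 
  y=f*np.array([-np.sin(a),np.cos(a),0]);z=np.array([0,0,-1.]);R=np.stack([np.cross(y,z),y,z],1)
  q=inverse_kinematics([.41,-.299,.015],R); print('stick',f,np.round(q,2) if q is not None else q)
E
```

```text
[ 0.59009873 -0.10781626  0.203     ]
1 0 [-0.32  0.47  0.59  1.8  -0.32  0.96  1.92]
1 0.3 [-0.41  0.37  0.62  1.95 -0.27  0.9   1.56]
1 0.7 [-0.52  0.24  0.58  2.1  -0.18  0.85  0.98]
1 1.1 [-0.64  0.18  0.5   2.16 -0.12  0.83  0.35]
1 1.35 [-0.73  0.19  0.47  2.14 -0.12  0.83 -0.02]
1 1.5 [-0.78  0.21  0.46  2.12 -0.13  0.84 -0.23]
-1 0 [-0.58  0.6   0.98  1.82 -0.57  1.04 -1.  ]
-1 0.3 [-0.75  0.55  1.13  1.97 -0.59  1.   -1.27]
-1 0.7 [-1.06  0.55  1.37  2.12 -0.65  1.01 -1.67]
-1 1.1 [-1.29  0.46  1.38  2.18 -0.56  0.95 -2.31]
-1 1.35 [ 0.74  0.55 -1.3   2.06  0.63  1.02  2.42]
-1 1.5 [-0.31  0.21 -0.06  2.09  0.02  0.84  2.77]
rack 1 [-0.55  0.38  0.54  1.95 -0.25  0.88  0.28]
rack 1 [-0.61  0.25  0.59  1.84 -0.15  1.1   0.2 ]
stick 1 [ 0.2   0.65  0.45  2.1  -0.56  0.51 -0.15]
rack -1 [-1.05  0.75  1.35  1.97 -0.82  1.13 -2.32]
rack -1 [-1.11  0.52  1.37  1.87 -0.54  1.22 -2.54]
stick -1 [ 0.35  0.62  0.27  2.09 -0.34  0.48  2.79]
```

Run:
```python
from h import *
move_ptp(knob(0,.33),drot(0)); move_linear(knob(0),rate=.12)
print(read_time_s(),read_ft_force().round(1)); set_gripper(0,40); print('w',read_width(),read_ft_force().round(1),read_finger_force())
for th in(.04,.08,.12,.2):
    move_linear(knob(th),drot(th),rate=.06); print(th,read_ft_force().round(1),read_moment().round(2),read_width())
print(read_time_s()); cam('top','top1')
```

```text
4.1667 [-0.5 -0.3  0.6]
w 0.30767228680037645 [-0.8 -0.   3. ] 39.25173406256363
0.04 [-3.6  1.2  7.4] [ 0.09  0.73 -0.1 ] 0.3049639004232974
0.08 [-1.2 -0.3  2.9] [-0.1   0.07  0.06] 0.30386085180123784
0.12 [-0.4 -1.5  4.3] [-0.12  0.12 -0.02] 0.30817122258932467
0.2 [-0.7 -0.1  4.7] [-0.03  0.1   0.03] 0.3032510542822438
6.0583
```

View pics/top1.png

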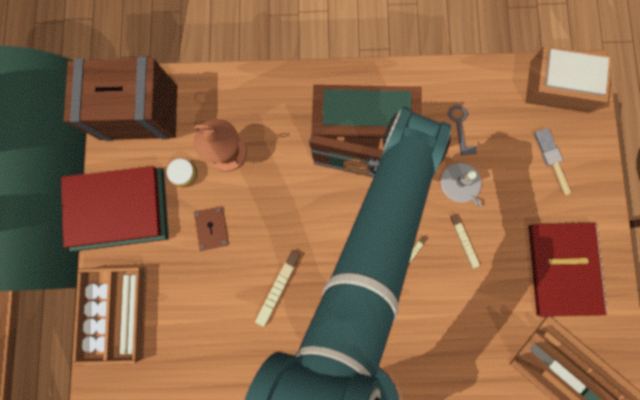

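The door is off its catch and following the gripper (its free edge is now near (375,170)), with small forces. I continue the arc.

Run:
```python
from h import *
m=0
for th in np.arange(.3,1.36,.1):
    th=min(th,1.35); move_linear(knob(th),drot(th),rate=.12); m=max(m,np.linalg.norm(read_ft_force()))
move_linear(knob(1.35),drot(1.35),rate=.12)
print(m,read_width(),read_time_s(),read_ft_force().round(1))
set_gripper(1.0); move_linear(knob(1.35,.33),rate=.2)
# go above stick
a=np.arctan2(-.341,-.94);y=np.array([-np.sin(a),np.cos(a),0]);z=np.array([0,0,-1.]);R=np.stack([np.cross(y,z),y,z],1)
move_ptp([.41,-.299,.2],R); print(read_time_s())
cam('top','top2'); cam('wrist','w2')
print(load('w2')['K'].tolist())
X=cloud('top2'); 
m=(X[...,2]>.228)&(X[...,2]<.25)&(X[...,0]>.38)&(X[...,0]<.60)&(X[...,1]>-.05)&(X[...,1]<.2)
P=(X[m][:,:2]*1000).astype(np.float32); print(len(P),cv2.minAreaRect(P),cv2.fitLine(P,cv2.DIST_HUBER,0,.01,.01).ravel())
```

```text
7.536151983757581 0.3065850244475453 9.9333 [0.2 0.6 6.6]
12.8917
[[309.70691628693146, 0.0, 325.3069017797629], [0.0, 309.70691628693146, 196.84692395907533], [0.0, 0.0, 1.0]]
743 ((499.1253662109375, 78.59001159667969), (205.7229461669922, 17.997760772705078), 9.644134521484375) [9.8550814e-01 1.6962795e-01 4.9674695e+02 7.8229523e+01]
```

View pics/top2.png

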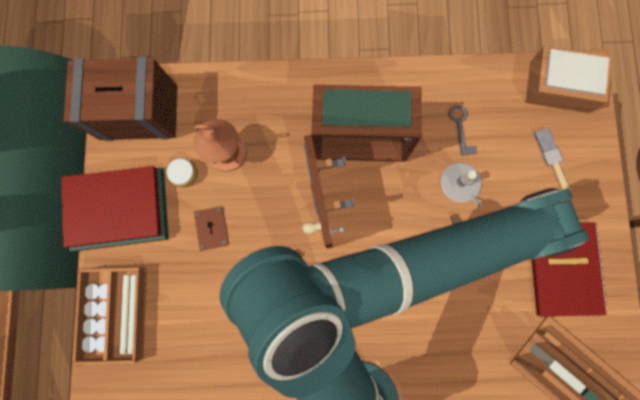

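View pics/w2.png

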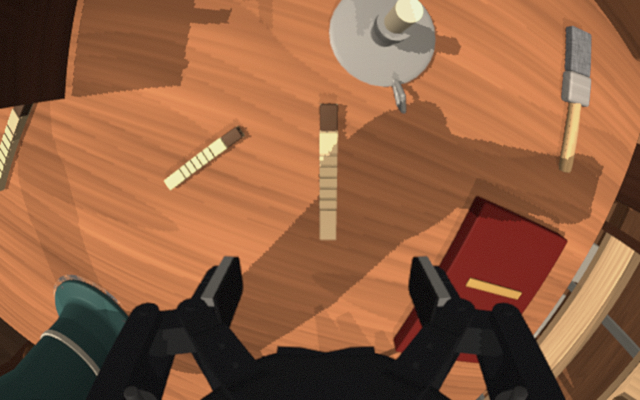

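The door stands open at about 1.345 rad. Its line is within 1 mm of the model, and the brackets are at (338,161) and (345,204). In the wrist view the middle stick runs from (328,103), its bark end, to (328,240). I refine it by ray, check the bracket heights, then grasp.

```bash
cat >> h.py <<'E'
def fray(s,u,v,z):
    q=load(s); K,R,t=q['K'],q['R'],q['t']; d=np.array([u-K[0,2],v-K[1,2]]); r=np.hypot(*d); a=r/K[0,0]
    w=R.T@np.r_[d/r*np.sin(a),np.cos(a)]; o=-R.T@t; return o+w*(z-o[2])/w[2]
E
python3 - <<'E'
from h import *
q=load('w2'); hsv=cv2.cvtColor(q['p'],cv2.COLOR_RGB2HSV)
A,B=fray('w2',328,103,.010),fray('w2',328,240,.010); print(A,B,np.linalg.norm(A-B),(A+B)/2,np.degrees(np.arctan2(*(A-B)[1::-1])))
w=[fray('w2',u,190,.014) for u in(319,337)];print('width',np.linalg.norm(w[0]-w[1]))
# height by intersecting the top0 and w2 rays at the stick ends is covered by depth; wrist depth check
print('wrist depth height',[round(float((q['R'].T@(np.r_[(np.array([328,v])-q['K'][:2,2])/np.hypot(*(np.array([328,v])-q['K'][:2,2]))*np.tan(np.hypot(*(np.array([328,v])-q['K'][:2,2]))/q['K'][0,0]),1]*q['d'][v,328]-q['t']))[2]),4) for v in(150,170,200,225)])
X=cloud('top2'); th=1.345; a=PSI-th
e=(X[...,:2]-H)@np.array([[np.cos(a),-np.sin(a)],[np.sin(a),np.cos(a)]])
for lo,hi in((-.08,-.05),(-.18,-.15)):
    m=(e[...,1]>lo)&(e[...,1]<hi)&(e[...,0]>.004)&(e[...,0]<.1)&(X[...,2]>.17)&(X[...,2]<.23)
    P=np.c_[e[m],X[m][:,2]]; P=P[P[:,0].argsort()]; print((P*1000).round(0)[::max(1,len(P)//12)].tolist())
E
```

```text
[ 0.48202473 -0.2734356   0.01      ] [ 0.33941827 -0.32594123  0.01      ] 0.15196527361039192 [ 0.4107215  -0.29968842  0.01      ] 20.21297520292038
width 0.01904795338611531
wrist depth height [0.013, 0.0142, 0.0142, 0.0138]
[[4.0, -69.0, 210.0], [9.0, -58.0, 209.0], [13.0, -73.0, 210.0], [18.0, -74.0, 208.0], [22.0, -63.0, 210.0], [27.0, -64.0, 209.0], [31.0, -68.0, 212.0], [36.0, -74.0, 191.0], [41.0, -59.0, 189.0], [48.0, -63.0, 190.0], [53.0, -72.0, 191.0], [60.0, -65.0, 187.0], [63.0, -69.0, 212.0]]
[[4.0, -167.0, 210.0], [9.0, -168.0, 211.0], [14.0, -166.0, 208.0], [18.0, -165.0, 214.0], [23.0, -166.0, 213.0], [28.0, -164.0, 211.0], [32.0, -165.0, 210.0], [38.0, -159.0, 194.0], [44.0, -166.0, 187.0], [50.0, -161.0, 189.0], [55.0, -169.0, 192.0], [61.0, -163.0, 187.0], [65.0, -165.0, 211.0]]
```

Everything agrees: the slots span x 34–62 mm, their floors are at 0.190 m, and the stick centre is (0.4105,-0.2995) at 20.1°. Now I grasp it.

```bash
cat >> h.py <<'E'
def yrot(ang):
    y=np.array([np.cos(ang),np.sin(ang),0]);z=np.array([0,0,-1.]); return np.stack([np.cross(y,z),y,z],1)
E
python3 - <<'E'
from h import *
R=yrot(np.arctan2(-.3437,-.939)+np.pi/2)
move_linear([.4105,-.2995,.06],R,rate=.15); print(move_linear([.4105,-.2995,.019],rate=.06,stop_force=8),read_eef_pos()[2])
set_gripper(0,30); print('w mm',read_width()*85,read_finger_force(),read_time_s())
move_linear([.4105,-.2995,.31],rate=.2); print('w mm',read_width()*85,read_finger_force(),read_joints().round(2))
p=dpt(1.345,.048,-.115); print(p)
for k in(0,np.pi):
    for z in(.21,.31):
        q=inverse_kinematics(np.r_[p,z],yrot(PSI-1.345+k)); print(k,np.round(q,2) if q is not None else q)
cam('wrist','w3'); a=load('w3')['p'][:,:,::-1]; cv2.imwrite('pics/w3c.png',a[60:400,120:520])
E
```

```text
False 0.01908248104405126
w mm 16.9440064543558 31.22868239879608 15.5333
w mm 17.073240945692806 30.854220986366272 [-0.55  0.5   1.51  1.93 -0.53  1.23 -0.08]
[0.5411317  0.02755219]
0 [-0.98  0.57  1.17  1.96 -0.61  1.03 -0.93]
0 [-1.08  0.43  1.27  1.85 -0.44  1.19 -1.06]
3.141592653589793 [-0.66  0.38  0.68  1.94 -0.3   0.92  1.91]
3.141592653589793 [-0.83  0.28  0.88  1.84 -0.23  1.13  1.87]
```

View pics/w3c.png

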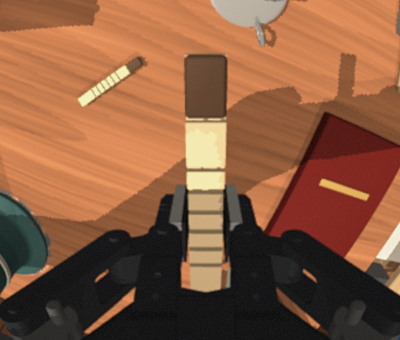

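The stick is held straight and centred, with its bark end at (205,85) in the crop. I place it.

Run:
```python
from h import *
th=1.345; p=dpt(th,.048,-.115); R=yrot(PSI-th)
move_ptp(np.r_[p,.31],R); print(read_time_s(),read_eef_pos().round(4),np.r_[p,.31].round(4))
print(move_linear(np.r_[p,.235],rate=.12,stop_force=10))
print(move_linear(np.r_[p,.2095],rate=.04,stop_force=6),read_eef_pos().round(4),read_ft_force().round(1))
set_gripper(.42); sleep(.2); print(read_width(),read_finger_force(),read_ft_force().round(1))
move_linear(np.r_[p,.31],rate=.12); 
move_ptp([.45,-.25,.40],R); print(read_time_s())
cam('top','top4'); X=cloud('top4')
m=(X[...,2]>.228)&(X[...,2]<.25)&(X[...,0]>.38)&(X[...,0]<.60)&(X[...,1]>-.0)&(X[...,1]<.2)
P=(X[m][:,:2]*1000).astype(np.float32); L=cv2.fitLine(P,cv2.DIST_HUBER,0,.01,.01).ravel(); print(len(P),cv2.minAreaRect(P))
th=np.pi/2+PSI-np.arctan2(L[1]*np.sign(L[0]),abs(L[0])); print('theta',th,L)
a=PSI-th; e=(X[...,:2]-H)@np.array([[np.cos(a),-np.sin(a)],[np.sin(a),np.cos(a)]])
m=(e[...,0]>.036)&(e[...,0]<.061)&(X[...,2]>.197)&(X[...,2]<.212)&(e[...,1]>-.21)&(e[...,1]<-.02)
P=e[m]*1000; print('stick',len(P),np.median(P,0),np.percentile(P,[2,98],axis=0).round(0).tolist(),np.median(X[m][:,2]),cv2.minAreaRect(P.astype(np.float32)))
q=load('top4')['p'][130:250,290:400,::-1]; cv2.imwrite('pics/c4.png',cv2.resize(q,None,fx=4,fy=4,interpolation=cv2.INTER_CUBIC))
```

```text
18.5167 [0.5409 0.026  0.31  ] [0.5411 0.0276 0.31  ]
False
True [0.5408 0.0274 0.2092] [-0.2  0.   3.8]
0.4234147137072854 0.0 [ 0.6 -0.1 -0.3]
22.625
747 ((498.3502197265625, 82.6761245727539), (205.1698455810547, 17.976842880249023), 8.023066520690918)
theta 1.3763385 [9.9029148e-01 1.3900626e-01 4.9662119e+02 8.2395134e+01]
stick 500 [  47.78154735 -116.99474907] [[39.0, -189.0], [57.0, -45.0]] 0.20383354505007723 ((47.93690872192383, -116.48583221435547), (18.355234146118164, 149.70443725585938), 0.06341802328824997)
```

View pics/c4.png

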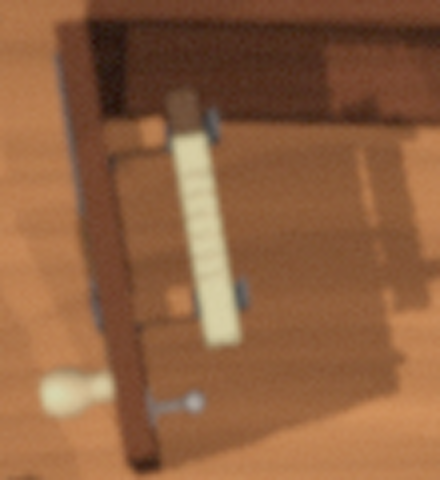

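The crop shows the stick lying in both brackets, bark end at (182,110) and other end at (222,340). It measures 0 mm off across, -1.5 mm along and +7 mm above the rack point. The door is now at 1.376 rad. I close it by the knob.

Run:
```python
from h import *
t0=1.376
move_ptp(knob(t0,.33),drot(t0)); set_gripper(1.0); print(move_linear(knob(t0),rate=.12,stop_force=15))
set_gripper(0,40); print('w mm',read_width()*85,read_ft_force().round(1),read_time_s())
m=0
for th in np.r_[np.arange(1.28,.15,-.1),.12]:
    move_linear(knob(th),drot(th),rate=.09); m=max(m,np.linalg.norm(read_ft_force()))
print('max',m,read_width()*85,read_time_s())
for th in(.08,.05,.025,0,-.008):
    s=move_linear(knob(th),drot(th),rate=.04,stop_force=30); print(th,s,read_ft_force().round(1),read_width()*85)
print(read_time_s())
```

```text
Traceback (most recent call last):
bench.PlanningError: the arm cannot follow that straight line within its joint ranges
```

Run:
```python
from h import *
print(read_joints().round(2),read_eef_pos().round(3),read_width(),read_time_s())
for th in(1.376,1.2,.7,0):
  for f in (1,-1):
    q=inverse_kinematics(knob(th,.33 if th>1.3 else .203),drot(th,f)); print(th,f,np.round(q,2) if q is not None else q)
```

```text
[-1.87 -0.26  1.42  2.02  0.27  1.17 -0.42] [0.437 0.11  0.33 ] 1.000240086734717 24.5917
1.376 1 [-1.87 -0.26  1.42  2.02  0.27  1.17 -0.42]
1.376 -1 [-1.87 -0.26  1.42  2.02  0.27  1.17 -0.42]
1.2 1 [-1.02  0.22  0.9   2.17 -0.24  0.84  0.33]
1.2 -1 [-1.24  0.32  1.19  2.18 -0.39  0.88 -2.64]
0.7 1 [-0.59  0.25  0.66  2.1  -0.21  0.85  1.01]
0.7 -1 [-0.93  0.37  1.11  2.11 -0.43  0.9  -1.89]
0 1 [ 0.13  0.43 -0.01  1.77  0.01  0.94  1.64]
0 -1 [-0.73  0.84  1.34  1.82 -0.88  1.24 -0.74]
```

Run:
```python
from h import *
t0=1.376
move_j([-1.266,.468,-.012,1.603,.006,1.071,-.056])
q=inverse_kinematics(knob(t0),drot(t0)); print(np.round(q,2))
move_ptp(knob(t0,.33),drot(t0)); print(read_joints().round(2),read_eef_pos().round(3),read_time_s())
print(move_linear(knob(t0),rate=.12,stop_force=15))
set_gripper(0,40); print('w mm',read_width()*85,read_ft_force().round(1),read_time_s())
m=0
for th in np.r_[np.arange(1.28,.15,-.1),.12]:
    move_linear(knob(th),drot(th),rate=.09); m=max(m,np.linalg.norm(read_ft_force()))
print('max',m,read_width()*85,read_time_s())
for th in(.08,.05,.025,0,-.008):
    s=move_linear(knob(th),drot(th),rate=.04,stop_force=30); print(th,s,read_ft_force().round(1),read_width()*85)
print(read_time_s())
```

```text
[-0.74  0.19  0.46  2.14 -0.12  0.83 -0.06]
[-0.79  0.02  0.48  1.99 -0.01  1.13 -0.16] [0.437 0.112 0.33 ] 28.575
False
w mm 25.82629864295226 [ 1.5 -0.3  2.9] 30.3667
max 11.485791929929372 26.160446970638414 35.25
0.08 False [-1.7 -3.2  9.2] 26.3004637242878
0.05 False [-5.9 -2.5 13.6] 26.11886628337971
0.025 False [-3.8 -3.1 12. ] 26.280365040841026
0 False [ 4.4 -5.4  5.7] 25.978888663057305
-0.008 False [-2.2 -3.3 10. ] 26.33511177759232
36.7333
```

Run:
```python
from h import *
set_gripper(1.0); move_linear(knob(0,.36),rate=.15)
move_j([-1.266,.468,-.012,1.603,.006,1.071,-.056]); print(read_time_s(),read_ft_force().round(1))
cam('top','top5'); cam('scene','scene5')
for s in('top0','top5'):
    X=cloud(s); P=X[136:172,300:425].reshape(-1,3); P=P[(P[:,2]>.228)&(P[:,2]<.25)]
    # front edge: min x for each y bin in door coordinates (PSI)
    e=(P[:,:2]-H)@np.array([[np.cos(PSI),-np.sin(PSI)],[np.sin(PSI),np.cos(PSI)]])*1000
    b=[(y,np.percentile(e[(e[:,1]>y-10)&(e[:,1]<y+10),0],3)) for y in range(-230,-9,20)]
    b=np.array(b); print(s,b[:,1].round(1),'slope',np.polyfit(b[:,0],b[:,1],1)[0])
for n,bx in dict(candle=(435,155,490,210),lantern=(190,115,250,172),plate=(190,200,232,252),key=(440,100,480,158),tin=(165,155,196,190)).items():
    a=[cloud(s)[bx[1]:bx[3],bx[0]:bx[2]] for s in('top0','top5')]; print(n,[x[x[...,2]>.004].mean(0).round(3).tolist() for x in a])
q=load('top5')['p'][70:190,280:440,::-1]; r=load('scene5')['p'][140:300,170:330,::-1]
cv2.imwrite('pics/c5.png',np.hstack([cv2.resize(q,(533,400)),cv2.resize(r,(260,400))]))
```

```text
41.4083 [ 0.8 -0.5  0.2]
top0 [-18.6 -18.2 -18.6 -18.5 -18.8 -18.9 -18.5 -18.7 -18.8 -19.1 -19.  -19.1] slope -0.003025009747574368
top5 [-18.6 -18.8 -18.4 -18.3 -18.7 -19.  -18.5 -18.9 -18.6 -19.1 -19.1 -18.8] slope -0.002026890811055198
candle [[0.566, -0.3, 0.021], [0.565, -0.299, 0.021]]
lantern [[0.662, 0.337, 0.112], [0.663, 0.336, 0.113]]
plate [[0.461, 0.385, 0.007], [0.461, 0.385, 0.007]]
key [[0.716, -0.313, 0.009], [0.716, -0.313, 0.009]]
tin [[0.609, 0.458, 0.04], [0.609, 0.458, 0.039]]
```

View pics/c5.png

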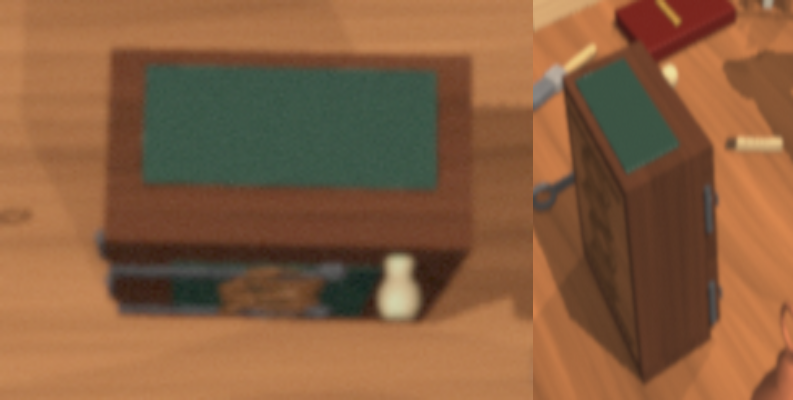

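The door is flush: its front edge matches the initial shut state to within 0.001 rad, with the knob at (399,288) in the crop. The bystanders have not moved and the arm is clear, so I hand the job in.

```bash
python3 -c "
from h import *
print(finish_job())"
```

```text
the job is handed in; nothing more can be done
None
```

I handed the job in at about 41 s: the middle-sized tally stick measured centred in both brackets just before closing (not visible since), the door is shut to within about 0.001 rad of its starting position, and the other things on the counter have not moved; no verdict came back.

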